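Open the combination padlock and take it off its hasp

ROBOT

A 6-joint arm with a two-finger parallel gripper is mounted at the origin on a cart in front of the work surface, level with it; the furniture and walls round the work are solid. World frame = base frame: x ahead of the robot, y to its left, z up, the work surface at z = 0. Lengths are in m, angles in rad, forces in N, time in s.
With the tool pointing down it reaches from about 0.3 to 0.775 m from the base axis. Payload 14.6 kg.
Tool frame: the origin (TCP) lies at the very end of the fingers, on their centre line; the grasp point (between the pads) lies 19 mm behind it; z points along the fingers, y is the direction in which the jaws open and shut (so a half turn about z gives the same grasp; the last joint's range is limited). The gripper opens to 94 mm and grips with 3 to 60 N. Pads are 16 mm wide; open, the fingers measure 119 mm over their backs; the gripper's body (75 mm by 177 mm) begins 78 mm behind the grasp point.
Start: joints at [-1.381, 0.3, 1.521, -0, 1.321, -0.067], TCP at [0.14, -0.532, 0.205] pointing down, gripper open.
Joint ranges: [-3.03, 3.03], [-0.79, 2.21], [0.23, 2.52], [-1.04, 4.18], [0, 3.07], [-2.55, 2.55]. Speed limits (rad/s): [2.22, 2.22, 2.57, 3.14, 3.14, 3.14].

INTERFACE

Orientations are given as [roll, pitch, yaw] about the fixed x, y, z axes, in that order (R = Rz(yaw) Ry(pitch) Rx(roll)).
In Python, from station import get_obs, vision, hand_in gives the robot as it stands.
- The arm moves only by the tool play_rows, never from a script. Its argument "moves" is a list of rows, each an object with "claw": the opening, from 0 (shut) to 1 (fully open); "linear": the shift along the tool's x, y, z in mm, a list of three; "turn": the turn, a rotation vector about the tool's x, y, z in rad, a list of three. In form: [{"claw": claw, "linear": [tx, ty, tz], "turn": [ax, ay, az]}, ...]. A call has 1 to 8 rows; each row is the pose to reach, as a shift and turn from the pose measured when the call began, along the tool's axes at that moment; what a row does not reach only later rows make up. A row lasts 1/8 s, in which the tool goes at most 62.5 mm and 10.7 degrees, less where a joint would pass 70% of its speed; a pose out of reach is approached as far as the arm can. A call with a gripper value outside its range is refused whole. The fingers move at their own pace and stop on an object; "force" is the grip in N (left out, the last holds). Time passes only in rows, so rows that repeat a pose let the fingers close. It gives the time, the measured TCP pose, the force and the opening at its end, in the units of the state.
- get_obs(): the state, without advancing time (a new reading comes with each control period).
- vision.camera(name): name is "scene" or "side" or "wrist"; returns the picture (384x512x3 uint8, blue, green, red); there is no depth.
- vision.camera_info(name): a dict with "camera_matrix" (3x3 intrinsics, pixels), "rvec" (rotation vector, rad) and "tvec" (3), from world to camera coordinates, as OpenCV has them; the wrist camera has in their place "mount" (4x4, takes a point from camera to tool coordinates, whose origin is the TCP and whose axes are the flange's). Camera axes: x right, y down, z forward; pixel columns grow to the right and rows downward; lengths in m; the calibration is good to about 2 mm. A picture is of the moment at which its call begins: read the wrist's pose just before it. camera_info takes no time and is no camera call.
- hand_in(): hands the job in, once; it reports no verdict.
The state is a dict: "time_s": time; "qpos": joint angles; "joint_vel": joint speeds; "tau": joint torques, N m; "ee_pos": TCP position; "eef_rot": TCP orientation; "force": force on the tool from outside, world axes, zero at the start; "moment": the same for the moment, N m; "grip_width": finger opening in m.
Only numpy, scipy, OpenCV 4.12 (cv2) and the standard library are available. Lean on these libraries where they do the work, as an engineer would, in place of code of your own. Each camera call takes 0.05 s, during which the arm holds its last target.

TASK

Open the combination padlock that lies on the hasp plate: turn its dial clockwise through its clicks until the pointer clicks into place in line with the index rib at the shackle side, then pull the shackle fully out. Take the opened lock off the hasp and present it: finish while still holding it in the gripper, still, level with the dial up and the shackle still out, with the whole lock at least 15 cm above the bench. Leave the other things on the bench where they are.

Things in the scene. Friction and masses are not known exactly. Their poses are not given: they have to be found in the camera images.
- hasp: Dark steel hasp plate, fixed; place and yaw vary. Origin on the bench under the lock body's centre; z up, -x the shackle side (roughly to the robot). Plate x -36..41, y -40..40 mm, 6 thick; lips 14 mm above the bench hold the lock body (1.5 mm play): front and rear mid, sides on the rear half. A tongue (y -15..15, x -90..-34, 6 thick) bears the keeper; beside it bare bench.
- keeper (a point): Top of the keeper, 33 mm above the bench: a post on the hasp (10 mm along x, 16 along y) with a lip from here 20 mm towards the hasp's -x. The lip hangs over the closed shackle's bow, so the lock cannot be lifted; with the shackle fully out the bow is 7 mm clear of it and the lock lifts straight up.
- padlock: Steel padlock lying on its back on the hasp, dial up; loose, about 0.4 kg with dial and shackle. Body 70 (x) x 64 (y) x 28 mm; origin at the centre of its underside (6 mm above the bench at first), axes as the hasp's: shackle towards -x, z up. A small index rib on its top at the shackle side, at the dial's edge.
- padlock_center (a point): Centre of the padlock's body, 14 mm above its underside.
- dial_grip (a point): On the dial's axis at mid-height of the black grip bar, 46.5 mm above the padlock's underside. Bar 36 mm long, 12 thick, its top 58.5 mm and the dial disc (47 mm across) 33.5 mm above the underside. Turns with the dial: x along the bar, the -x end is the pointer (steel rib on disc and half the bar's top). Grip its 12 mm from above; the lock may be carried by it (45 N of grip).
- dial (a joint): Dial angle, rad, counter-clockwise from above positive, -1.0 to 3.0; starts between 0.8 and 2.7. 0: pointer in line with the index rib, at the shackle; only there (within about 0.1) is the shackle free. A spring ball clicks into a notch every 0.628 rad (0, 0.628, ...), about 0.1 N m over a ridge; let go near a notch, the dial centres in it.
- shackle_grip (a point): Midway between the shackle's two straight legs, at their height (14 mm above the padlock's underside), 50 mm from the padlock's axis when closed, lock body's face then 15 mm off. The shackle: a level U of 9 mm bar, legs along x at y = +-25 (59 mm over the outsides), bow 24 mm beyond this point. Grip the legs' outsides from above, fingers either side of the tongue. Moves with the shackle.
- shackle (a joint): How far the shackle is pulled out, m: 0 closed, 0.022 fully out. Slides along the padlock's -x with about 3 N of friction and stays where it is left; locked, it has less than 2 mm of play.
- sanding_block: Cork sanding block 66x112x31 mm, loose, to be left alone. Origin under its centre.
- masking_tape: Roll of masking tape, 99 mm across, 24 mm high, loose, to be left alone. Origin under its centre.
- try_square: Try square 110x158x18 mm, loose, to be left alone. Origin under its centre.

How it is judged:
On the way, in this order (a step that is already met when the one before it is completed fails the run):
1. the dial's pointer stands in the notch in line with the index rib (within 0.12 rad), shackle not yet out (value of joint dial between -0.12 and 0.12 rad and value of joint shackle below 0.01 m), for 0.2 s.
2. the shackle is pulled out (over 18 of its 22 mm) (value of joint shackle above 0.018 m), for 0.2 s.
At the end, for the whole second after the job is handed in: The padlock is held in the fingers (contact force over 1 N), its underside more than 150 mm above the bench, its dial side up within 0.3 rad of level, its shackle still out by more than 16 mm, touching the hasp nowhere, and still (under 0.05 m/s) (height (world z) of padlock above 0.15 m and angle between padlock's own z axis and vertical below 0.3 rad and value of joint shackle above 0.016 m and contact force between the fingers and padlock above 1 N and contact force between hasp and padlock below 0.3 N and linear speed of padlock below 0.05 m/s); the arm keeps its last pose, push and grip.
It fails at once if another thing on the bench is shifted by more than 30 mm (distance of any of sanding_block, masking_tape, try_square from where it was at the start of the episode above 0.03 m).
It also fails if it takes over 72 s, if anything falls off the work surface, if the arm or the gripper's body presses on something with over 40 N, if the wrist force passes 120 N, or if a joint passes its speed limit or range.

## Working session

There is one attempt and no reset: what is moved stays moved. The work goes in short steps, Python scripts to look and compute and a tool call to move; the robot and the scene stay as the last step left them, time stands still between calls to the robot, and variables do not carry over. Pictures are saved under pics/ and viewed, and the job is handed in when it is done.

Besides the shell and the picture viewer there is one more tool, called after ">>>" as name([rows], argument=value, ...), one row to a line, values as JSON. play_rows: Moves the arm, as the interface text tells. Its arguments: {"type":"object","properties":{"moves":{"type":"array","items":{"type":"object","properties":{"claw":{"type":"number"},"linear":{"type":"array","items":{"type":"number"}},"turn":{"type":"array","items":{"type":"number"}}}}},"force":{"type":"number"}},"required":["moves"]}

```bash
ls; mkdir -p pics; python3 - <<'E'
from station import get_obs, vision
import cv2
print(get_obs())
for n in ("scene","side","wrist"):
    im=vision.camera(n); cv2.imwrite(f"pics/{n}0.png",im); print(n,vision.camera_info(n))
E
```

```text
pics
{'time_s': 0.0, 'qpos': array([-1.38060231e+00,  3.00482705e-01,  1.52161187e+00,  1.48201948e-05,
        1.32067986e+00, -6.65796124e-02]), 'joint_vel': array([ 0.0004768 ,  0.00097071,  0.00143804,  0.0004351 , -0.00041394,
       -0.00091344]), 'tau': array([-1.39397522e-03, -5.31803656e+01, -3.52737594e+01,  7.07567786e-02,
        2.43562093e-02, -1.02509939e-04]), 'ee_pos': array([ 0.13963921, -0.53169849,  0.20486694]), 'eef_rot': array([-3.14041444e+00, -9.29474252e-05,  2.56769893e-01]), 'force': array([-0.49489007, -0.17009468,  0.42160993]), 'moment': array([ 0.0055782 , -0.01826972, -0.02662029]), 'grip_width': 0.09383696504312636}
scene {'camera_matrix': array([[405.87718438,   0.        , 252.74079044],
       [  0.        , 405.87718438, 190.03809724],
       [  0.        ,   0.        ,   1.        ]]), 'rvec': array([ 0.65185624, -2.28942718,  1.51544587]), 'tvec': array([0.46213771, 0.19272864, 0.72982004])}
side {'camera_matrix': array([[389.12690247,   0.        , 253.23180064],
       [  0.        , 389.12690247, 190.28243799],
       [  0.        ,   0.        ,   1.        ]]), 'rvec': array([ 0.15339974, -2.62630427,  1.5477735 ]), 'tvec': array([0.56878091, 0.0796961 , 1.05720213])}
wrist {'camera_matrix': array([[272.00831152,   0.        , 257.09980559],
       [  0.        , 272.00831152, 190.81901924],
       [  0.        ,   0.        ,   1.        ]]), 'mount': array([[ 4.47679849e-04, -9.73968297e-01, -2.26683825e-01,
         6.65765750e-02],
       [ 9.99999219e-01,  7.00471351e-04, -1.03473368e-03,
        -8.49749980e-04],
       [ 1.16658333e-03, -2.26683185e-01,  9.73967850e-01,
        -1.78156722e-01],
       [ 0.00000000e+00,  0.00000000e+00,  0.00000000e+00,
         1.00000000e+00]])}
```

View pics/scene0.png

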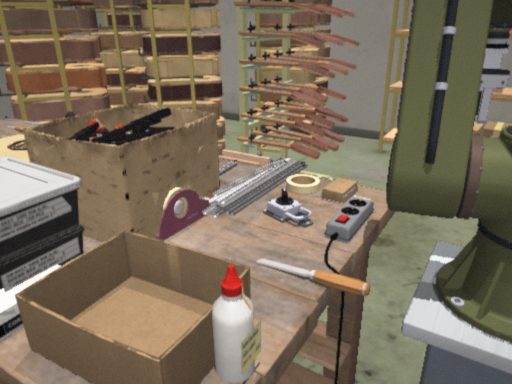

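View pics/side0.png

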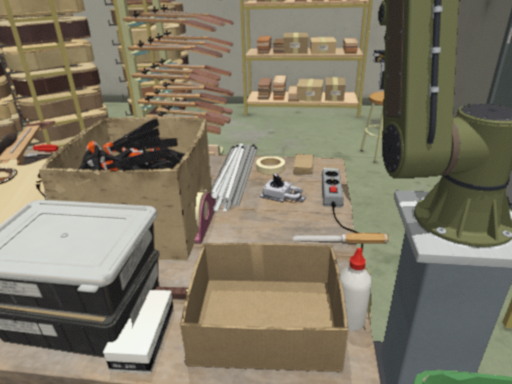

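View pics/wrist0.png

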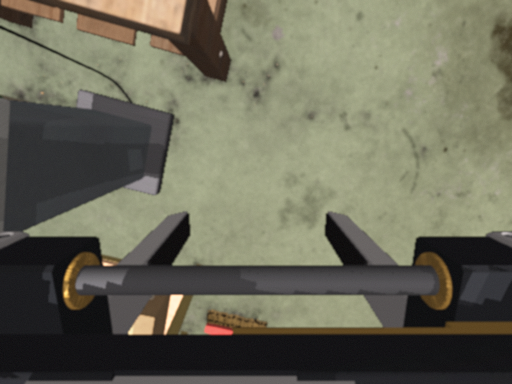

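The padlock shows at about (288,208) in the scene view and (282,190) in the side view. The tape is behind it and the block to its right. The wrist camera sees only floor.

```bash
cat > h.py <<'E'
import numpy as np, cv2
from scipy.spatial.transform import Rotation as R
from station import get_obs, vision
def cam(n,obs=None):
    i=vision.camera_info(n); K=i["camera_matrix"]
    if n=="wrist":
        obs=obs or get_obs(); T=np.eye(4); T[:3,:3]=R.from_euler('xyz',obs["eef_rot"]).as_matrix(); T[:3,3]=obs["ee_pos"]
        C=T@i["mount"]; return K,C[:3,:3],C[:3,3]
    Rm=cv2.Rodrigues(i["rvec"])[0]; return K,Rm.T,-Rm.T@i["tvec"].ravel()
def ray(c,uv):
    K,Rc,o=c; d=Rc@np.linalg.inv(K)@np.array([uv[0],uv[1],1.]); return o,d/np.linalg.norm(d)
def plane(c,uv,z):
    o,d=ray(c,uv); return o+d*(z-o[2])/d[2]
def proj(c,p):
    K,Rc,o=c; q=K@(Rc.T@(np.asarray(p)-o)); return q[:2]/q[2]
def tri(rays):
    A=np.zeros((3,3));b=np.zeros(3)
    for o,d in rays:
        M=np.eye(3)-np.outer(d,d);A+=M;b+=M@o
    p=np.linalg.solve(A,b); return p,[np.linalg.norm((np.eye(3)-np.outer(d,d))@(p-o)) for o,d in rays]
def snap(n,f,scale=1,crop=None):
    o=get_obs(); im=vision.camera(n); cv2.imwrite(f"pics/{f}_raw.png",im)
    if crop: x0,y0,x1,y1=crop; im=im[y0:y1,x0:x1]
    if scale!=1: im=cv2.resize(im,None,fx=scale,fy=scale,interpolation=cv2.INTER_CUBIC)
    cv2.imwrite(f"pics/{f}.png",im); return o,im
E
python3 - <<'E'
from h import *
for n,c in (("scene",(240,160,390,260)),("side",(200,140,350,250))):
    im=cv2.imread(f"pics/{n}0.png"); x0,y0,x1,y1=c
    cv2.imwrite(f"pics/{n}0z.png",cv2.resize(im[y0:y1,x0:x1],None,fx=5,fy=5,interpolation=cv2.INTER_CUBIC))
E
```

```text
(no output)
```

View pics/scene0z.png

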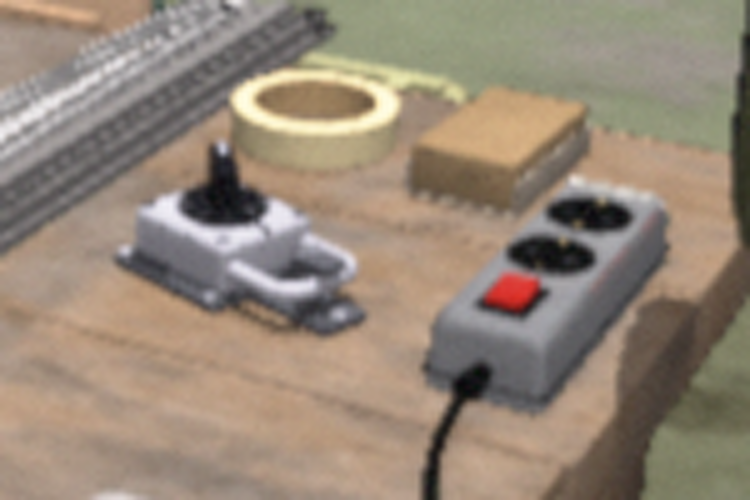

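View pics/side0z.png

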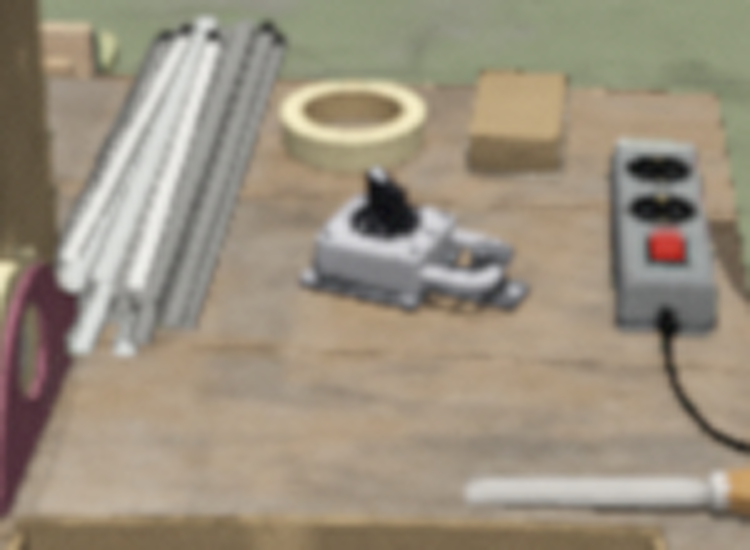

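The dial disc centre is near (284.6,201.4) in scene and (277,183.4) in side. The shackle points to the robot, and the pointer is not readable from here.

```bash
python3 - <<'E'
from h import *
s,d=cam("scene"),cam("side")
print(tri([ray(s,(284.6,201.4)),ray(d,(277,183.4))]))
print(plane(s,(284.6,201.4),.0395),plane(d,(277,183.4),.0395))
# shackle bow end
print(plane(s,(240+68,160+55),.02),plane(d,(200+99,140+52.5),.02))
# tape, block tops
print("tape",plane(s,(240+63,160+19),.024),plane(d,(200+71,140+21.5),.024))
print("block",plane(s,(240+100,160+26),.031),plane(d,(200+104,140+21),.031))
E
```

```text
(array([ 0.51322898, -0.103438  ,  0.03212674]), [np.float64(0.0018243910023933098), np.float64(0.0018243910023932948)])
[ 0.5040792  -0.08502063  0.0395    ] [ 0.51232551 -0.09344018  0.0395    ]
[ 0.43615054 -0.08080959  0.02      ] [ 0.44468362 -0.0773013   0.02      ]
tape [ 0.54935643 -0.28672997  0.024     ] [ 0.54830058 -0.28414212  0.024     ]
block [ 0.42837308 -0.27361851  0.031     ] [ 0.43390309 -0.28167253  0.031     ]
```

>>> play_rows([
  {"claw": 1,"linear": [59,-41,-2],"turn": [0,0,0.06]},
  {"claw": 1,"linear": [117,-82,-5],"turn": [0,0,0.12]},
  {"claw": 1,"linear": [176,-123,-7],"turn": [0,0,0.18]},
  {"claw": 1,"linear": [235,-165,-10],"turn": [0,0,0.24]},
  {"claw": 1,"linear": [293,-206,-12],"turn": [0,0,0.3]},
  {"claw": 1,"linear": [352,-247,-15],"turn": [0,0,0.36]},
  {"claw": 1,"linear": [410,-288,-17],"turn": [0,0,0.42]},
  {"claw": 1,"linear": [469,-329,-20],"turn": [0,0,0.477]},
])

```text
time_s: 1.15
ee_pos: [0.4633, -0.1485, 0.2227]
eef_rot: [-3.141, 0.0, -0.222]
force: [0.9, 0.0, 0.1]
grip_width: 0.0943
```

```bash
python3 - <<'E'
from h import *
o,im=snap("wrist","w1",1.5); print(o["time_s"],o["ee_pos"],o["eef_rot"])
E
```

```text
1.15 [ 0.46326564 -0.14846828  0.222667  ] [-3.14085534e+00  1.81760505e-04 -2.22105370e-01]
```

View pics/w1.png

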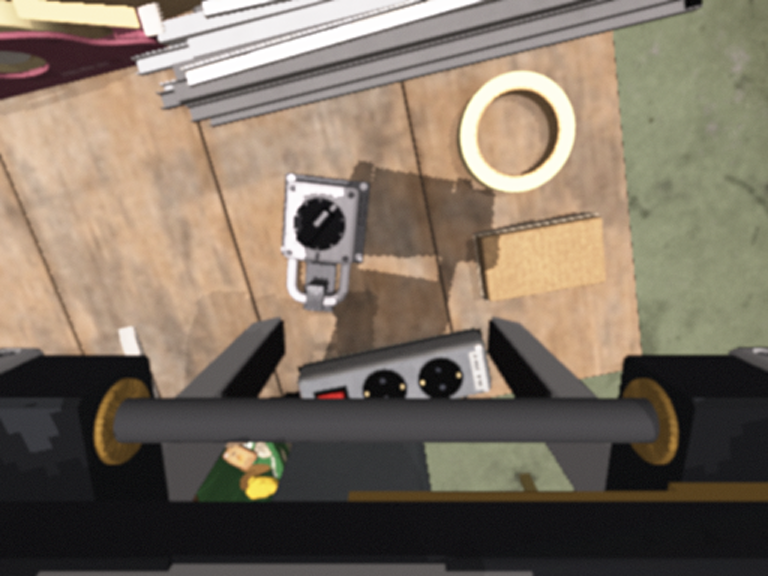

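The lock is at about (322,222) in the 1.5× picture, with the shackle down toward (318,300). The pointer seems to go up and to the right. I need a second, closer view for triangulation.

```bash
python3 - <<'E'
from h import *
o=get_obs(); c=cam("wrist",o)
im=cv2.imread("pics/w1_raw.png"); print(o["ee_pos"],o["joint_vel"].round(3))
p=plane(c,(214.5,148.5),.05);print(p)
Rt=R.from_euler('xyz',o["eef_rot"]).as_matrix()
print(Rt.T@(np.array([p[0],p[1],.17])-o["ee_pos"])*1000)
cv2.imwrite("pics/w1z.png",cv2.resize(im[105:215,170:260],None,fx=5,fy=5,interpolation=cv2.INTER_CUBIC))
E
```

```text
[ 0.46645275 -0.14376061  0.22276379] [-0.124 -0.026  0.04  -0.01  -0.014 -0.267]
[ 0.51771355 -0.09730199  0.05      ]
[ 39.73970139 -56.48607967  52.91663215]
```

View pics/w1z.png

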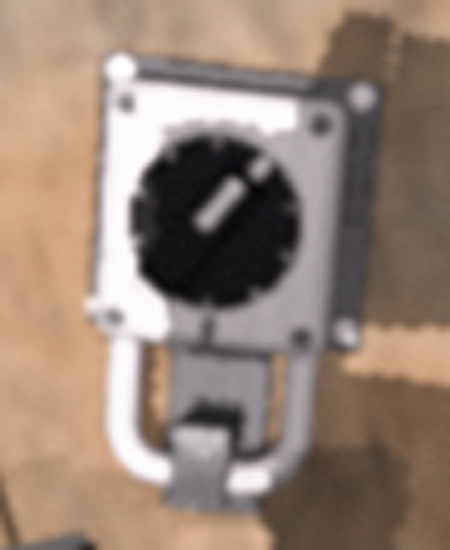

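The index rib is at the bottom, and the white pointer lies up and to the right, at a dial angle of about 2.4 to 2.5 rad. I move above the lock for a second view.

>>> play_rows([
  {"claw": 1,"linear": [30,-45,35],"turn": [0,0,0]},
  {"claw": 1,"linear": [40,-56,50],"turn": [0,0,0]},
  {"claw": 1,"linear": [40,-56,50],"turn": [0,0,0]},
  {"claw": 1,"linear": [40,-56,50],"turn": [0,0,0]},
])

```text
time_s: 1.7
ee_pos: [0.5176, -0.0985, 0.1736]
eef_rot: [-3.139, -0.001, -0.222]
force: [-0.0, -0.0, 0.2]
grip_width: 0.0938
```

```bash
python3 - <<'E'
from h import *
o,im=snap("wrist","w2",1.5); print(o["time_s"],o["ee_pos"],o["eef_rot"],o["joint_vel"].round(3))
im=cv2.imread("pics/w2_raw.png")
cv2.imwrite("pics/w2z.png",cv2.resize(im[80:260,170:350],None,fx=3.3,fy=3.3,interpolation=cv2.INTER_CUBIC))
E
```

```text
1.7 [ 0.51759609 -0.09845813  0.17363193] [-3.13949159e+00 -1.15764311e-03 -2.22306344e-01] [-0.009 -0.016 -0.     0.001 -0.002  0.004]
```

View pics/w2z.png

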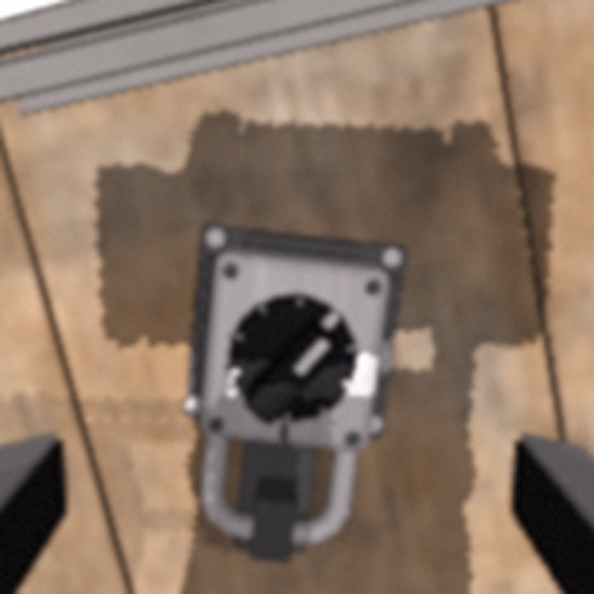

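The four dark screws on the body top are visible in both wrist views, so I triangulate them together with the disc centre and the pointer marks.

```bash
python3 - <<'E'
from h import *
o1={"ee_pos":np.array([ 0.46326564,-0.14846828,0.222667]),"eef_rot":[-3.14085534,1.8176e-4,-.22210537]}
o2={"ee_pos":np.array([ 0.51759609,-0.09845813,0.17363193]),"eef_rot":[-3.13949159,-1.15764e-03,-.222306]}
c1,c2=cam("wrist",o1),cam("wrist",o2)
f1=lambda p:((p[0]+.5)/5-.5+170,(p[1]+.5)/5-.5+105)
f2=lambda p:((p[0]+.5)/3.3-.5+170,(p[1]+.5)/3.3-.5+80)
P=[]
for n,a,b in (("s1",(126,103),(230,271)),("s2",(320,123),(372,287)),("s3",(115,317),(216,425)),("s4",(302,338),(351,438)),("disc",(216,220),(293,357)),("rib",(208,328),(285,428)),("ptrdisc",(260,167),(329,321)),("bartop",(220,205),(313,357))):
    p,e=tri([ray(c1,f1(a)),ray(c2,f2(b))]); print(n,p.round(4),np.round(e,4)); 
    q=plane(c2,f2(b),.034 if n[0] in"sr" else .0395 if n!="bartop" else .0645); print("   ",q.round(4)); P.append(q)
P=np.array(P)
c=P[:4].mean(0); d=(P[0]+P[1]-P[2]-P[3]); e=(P[0]+P[2]-P[1]-P[3])
print("centre",c,"yaw",np.arctan2(d[1],d[0]),np.arctan2(-e[0],e[1]),np.linalg.norm(d)/2,np.linalg.norm(e)/2)
yaw=np.arctan2(d[1],d[0])
v=P[6]-P[4]; print("ptr dir rel", np.arctan2(v[1],v[0])-(yaw+np.pi))
v=P[5]-P[4]; print("rib yaw", np.arctan2(-v[1],-v[0]),np.linalg.norm(v))
E
```

```text
s1 [ 0.5488 -0.0821  0.0337] [0.0001 0.0001]
    [ 0.5489 -0.0822  0.034 ]
s2 [ 0.5324 -0.1304  0.0343] [0.0002 0.0002]
    [ 0.5322 -0.1302  0.034 ]
s3 [ 0.4949 -0.064   0.0347] [0.0001 0.0001]
    [ 0.4947 -0.0638  0.034 ]
s4 [ 0.4775 -0.1114  0.0299] [0. 0.]
    [ 0.4788 -0.1114  0.034 ]
disc [ 0.514  -0.0974  0.0358] [0.0002 0.0002]
    [ 0.5147 -0.0974  0.0395]
rib [ 0.4864 -0.0876  0.0302] [0.0007 0.0007]
    [ 0.4879 -0.0884  0.034 ]
ptrdisc [ 0.5249 -0.1129  0.0402] [0.0003 0.0003]
    [ 0.5246 -0.1127  0.0395]
bartop [ 0.5187 -0.1049  0.0653] [0.0002 0.0002]
    [ 0.5186 -0.105   0.0645]
centre [ 0.51365091 -0.09690745  0.034     ] yaw -0.3327322117353179 -0.3275738525686817 0.05694711049163526 0.05047990760683339
ptr dir rel -3.8033340554803408
rib yaw -0.3253570633017753 0.028752353244290176
```

Heights match the text: body top 34 mm, disc 39.5 mm and bar top 64.5 mm. The lock centre is (0.5137, −0.0970) with hasp yaw −0.33. The dial measures about 2.48 rad, so it is in the 2.513 notch. I turn the tool to yaw 2.18 and then descend to TCP z of about 42 mm, just above the disc.

>>> play_rows([
  {"claw": 1,"linear": [-4,-0.6,0],"turn": [0,0,-0.17]},
  {"claw": 1,"linear": [-4,-0.6,0],"turn": [0,0,-0.35]},
  {"claw": 1,"linear": [-4,-0.6,0],"turn": [0,0,-0.53]},
  {"claw": 1,"linear": [-4,-0.6,0],"turn": [0,0,-0.71]},
  {"claw": 1,"linear": [-4,-0.6,0],"turn": [0,0,-0.89]},
  {"claw": 1,"linear": [-4,-0.6,0],"turn": [0,0,-1.07]},
  {"claw": 1,"linear": [-4,-0.6,0],"turn": [0,0,-1.25]},
  {"claw": 1,"linear": [-4,-0.6,0],"turn": [0,0,-1.43]},
])

```text
time_s: 2.75
ee_pos: [0.5136, -0.0981, 0.1751]
eef_rot: [3.138, -0.002, 1.212]
force: [-0.2, 0.1, 0.5]
grip_width: 0.0937
```

```bash
cat > rel.py <<'E'
import sys
from h import *
# target x y z yaw -> shift/turn in present tool axes
x,y,z,yaw=map(float,sys.argv[1:5]); o=get_obs()
Rt=R.from_euler('xyz',o["eef_rot"]); Rg=R.from_euler('xyz',[np.pi,0,yaw])
print(o["time_s"],o["ee_pos"].round(4),o["eef_rot"].round(3),"q6",o["qpos"][5].round(3),"F",o["force"].round(1),"w",o["grip_width"])
print("lin",(Rt.inv().apply(np.array([x,y,z])-o["ee_pos"])*1000).round(1),"turn",(Rt.inv()*Rg).as_rotvec().round(3))
E
python3 rel.py .5137 -.0970 .12 2.18
```

```text
2.75 [ 0.5136 -0.0981  0.1751] [ 3.138e+00 -2.000e-03  1.212e+00] q6 0.098 F [-0.2  0.1  0.5] w 0.09367527905112882
lin [ 0.9 -0.5 55.1] turn [ 0.004 -0.001 -0.968]
```

>>> play_rows([
  {"claw": 1,"linear": [0.9,-0.5,5],"turn": [0.003,0,-0.18]},
  {"claw": 1,"linear": [0.9,-0.5,15],"turn": [0.003,0,-0.36]},
  {"claw": 1,"linear": [0.9,-0.5,25],"turn": [0.003,0,-0.54]},
  {"claw": 1,"linear": [0.9,-0.5,35],"turn": [0.003,0,-0.72]},
  {"claw": 1,"linear": [0.9,-0.5,45],"turn": [0.004,-0.001,-0.9]},
  {"claw": 1,"linear": [0.9,-0.5,55],"turn": [0.004,-0.001,-0.968]},
  {"claw": 1,"linear": [0.9,-0.5,55],"turn": [0.004,-0.001,-0.968]},
  {"claw": 1,"linear": [0.9,-0.5,55],"turn": [0.004,-0.001,-0.968]},
])

```text
time_s: 3.75
ee_pos: [0.5138, -0.0975, 0.121]
eef_rot: [3.141, 0.001, 2.178]
force: [0.7, 0.9, 1.1]
grip_width: 0.0942
```

```bash
python3 rel.py .5137 -.0970 .042 2.18; python3 - <<'E'
from h import *
snap("wrist","w3",1.5)
E
```

```text
3.75 [ 0.5138 -0.0975  0.121 ] [3.141e+00 1.000e-03 2.178e+00] q6 -0.864 F [0.7 0.9 1.1] w 0.09418031916223661
lin [ 0.6  0.2 79. ] turn [ 0.001  0.001 -0.002]
```

View pics/w3.png

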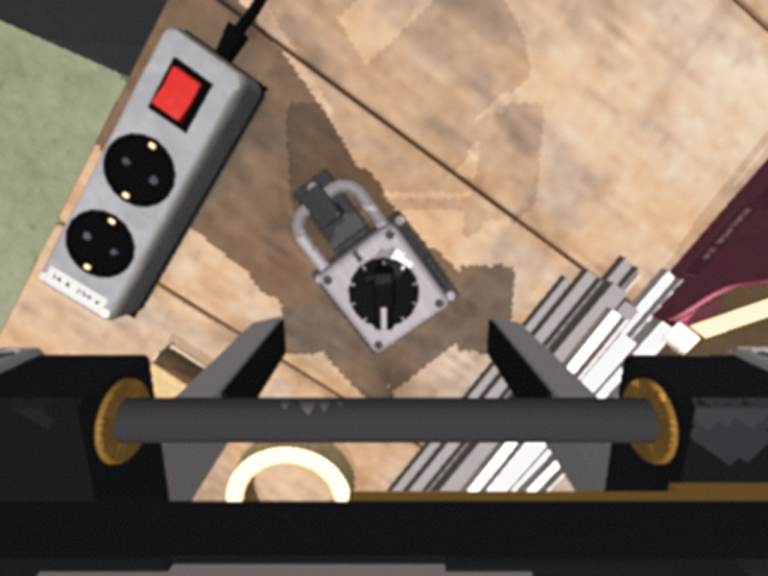

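The bar stands vertical in the picture at column 383, centred between the fingers, so I descend.

>>> play_rows([
  {"claw": 1,"linear": [0.6,0.2,25],"turn": [0,0,0]},
  {"claw": 0.6,"linear": [0.6,0.2,50],"turn": [0,0,0]},
  {"claw": 0.4,"linear": [0.6,0.2,72],"turn": [0,0,0]},
  {"claw": 0.4,"linear": [0.6,0.2,78],"turn": [0,0,0]},
  {"claw": 0.4,"linear": [0.6,0.2,78.5],"turn": [0,0,0]},
])

```text
time_s: 4.42
ee_pos: [0.514, -0.097, 0.0429]
eef_rot: [3.141, 0.002, 2.178]
force: [0.3, 0.2, 0.2]
grip_width: 0.0571
```

```bash
python3 rel.py .5137 -.0970 .042 2.18
```

```text
4.425 [ 0.514  -0.097   0.0429] [3.141e+00 2.000e-03 2.178e+00] q6 -0.863 F [0.3 0.2 0.2] w 0.05712640425697425
lin [ 0.2 -0.3  0.9] turn [ 0.001  0.002 -0.002]
```

>>> play_rows([
  {"claw": 0.2,"linear": [0,0,0],"turn": [0,0,0]},
  {"claw": 0,"linear": [0,0,0],"turn": [0,0,0]},
  {"claw": 0,"linear": [0,0,0],"turn": [0,0,0]},
  {"claw": 0,"linear": [0,0,0],"turn": [0,0,0]},
  {"claw": 0,"linear": [0,0,0],"turn": [0,0,0]},
], force=45)

```text
time_s: 5.05
ee_pos: [0.5139, -0.0971, 0.043]
eef_rot: [3.141, 0.002, 2.178]
force: [-1.7, -0.7, 2.8]
grip_width: 0.0119
```

```bash
python3 rel.py .5137 -.0970 .042 -0.33
```

```text
5.05 [ 0.5139 -0.0971  0.043 ] [3.141e+00 2.000e-03 2.178e+00] q6 -0.863 F [-1.7 -0.7  2.8] w 0.011857083304902734
lin [ 0.2 -0.1  1. ] turn [ 2.000e-03 -0.000e+00  2.508e+00]
```

The bar is gripped at 11.9 mm. Now I turn it clockwise.

>>> play_rows([
  {"claw": 0,"linear": [0,0,0],"turn": [0,0,0.15]},
  {"claw": 0,"linear": [0,0,0],"turn": [0,0,0.3]},
  {"claw": 0,"linear": [0,0,0],"turn": [0,0,0.45]},
  {"claw": 0,"linear": [0,0,0],"turn": [0,0,0.6]},
  {"claw": 0,"linear": [0,0,0],"turn": [0,0,0.75]},
  {"claw": 0,"linear": [0,0,0],"turn": [0,0,0.9]},
  {"claw": 0,"linear": [0,0,0],"turn": [0,0,1.05]},
  {"claw": 0,"linear": [0,0,0],"turn": [0,0,1.2]},
])

```text
time_s: 6.05
ee_pos: [0.5137, -0.0964, 0.0429]
eef_rot: [3.141, -0.0, 0.974]
force: [-2.3, 2.3, 1.5]
grip_width: 0.0131
```

```bash
python3 rel.py .5139 -.0970 .043 -0.33
```

```text
6.05 [ 0.5137 -0.0964  0.0429] [ 3.141 -0.     0.974] q6 0.341 F [-2.3  2.3  1.5] w 0.013074404740190455
lin [-0.4  0.5 -0.1] turn [ 0.000e+00 -1.000e-03  1.304e+00]
```

>>> play_rows([
  {"claw": 0,"linear": [-0.2,0.3,0],"turn": [0,0,0.17]},
  {"claw": 0,"linear": [-0.2,0.3,0],"turn": [0,0,0.34]},
  {"claw": 0,"linear": [-0.2,0.3,0],"turn": [0,0,0.51]},
  {"claw": 0,"linear": [-0.2,0.3,0],"turn": [0,0,0.68]},
  {"claw": 0,"linear": [-0.2,0.3,0],"turn": [0,0,0.85]},
  {"claw": 0,"linear": [-0.2,0.3,0],"turn": [0,0,1.02]},
  {"claw": 0,"linear": [-0.2,0.3,0],"turn": [0,0,1.18]},
  {"claw": 0,"linear": [-0.2,0.3,0],"turn": [0,0,1.3]},
])

```text
time_s: 7.05
ee_pos: [0.5141, -0.0967, 0.0431]
eef_rot: [3.141, -0.001, -0.328]
force: [0.8, 0.9, 1.1]
grip_width: 0.0127
```

```bash
python3 rel.py .5139 -.0970 .043 -0.33
```

```text
7.05 [ 0.5141 -0.0967  0.0431] [ 3.141e+00 -1.000e-03 -3.280e-01] q6 1.644 F [0.8 0.9 1.1] w 0.012712575973777165
lin [-0.1  0.4  0.1] turn [ 0.    -0.001  0.002]
```

>>> play_rows([
  {"claw": 0,"linear": [0,0,0],"turn": [0,0,0.02]},
  {"claw": 0,"linear": [0,0,0],"turn": [0,0,0.02]},
  {"claw": 0.5,"linear": [0,0,0],"turn": [0,0,0]},
  {"claw": 0.5,"linear": [0,0,0],"turn": [0,0,0]},
  {"claw": 0.5,"linear": [0,0,-30],"turn": [0,0,0]},
  {"claw": 1,"linear": [0,0,-80],"turn": [0,0,0]},
  {"claw": 1,"linear": [0,0,-100],"turn": [0,0,0]},
  {"claw": 1,"linear": [0,0,-100],"turn": [0,0,0]},
])

```text
time_s: 8.05
ee_pos: [0.5146, -0.0966, 0.1442]
eef_rot: [-3.142, -0.004, -0.328]
force: [-0.5, 0.7, -0.6]
grip_width: 0.0684
```

```bash
python3 rel.py .5139 -.0970 .143 -0.33; python3 - <<'E'
from h import *
snap("wrist","w4",4,(180,70,340,215))
E
```

```text
8.05 [ 0.5146 -0.0966  0.1442] [-3.142 -0.004 -0.328] q6 1.643 F [-0.5  0.7 -0.6] w 0.06839594288811315
lin [-0.5  0.6  1.2] turn [-0.    -0.004  0.002]
```

View pics/w4.png

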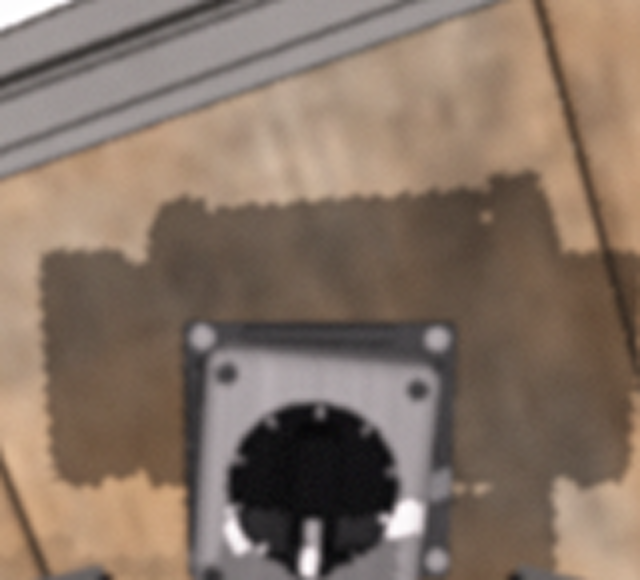

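The pointer is now at the shackle side. The body has turned slightly in its play. I check the pointer against the index rib lower in the picture.

```bash
python3 - <<'E'
from h import *
im=cv2.imread("pics/w4_raw.png"); cv2.imwrite("pics/w4b.png",cv2.resize(im[140:260,200:320],None,fx=5,fy=5,interpolation=cv2.INTER_CUBIC))
E
```

```text
(no output)
```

View pics/w4b.png

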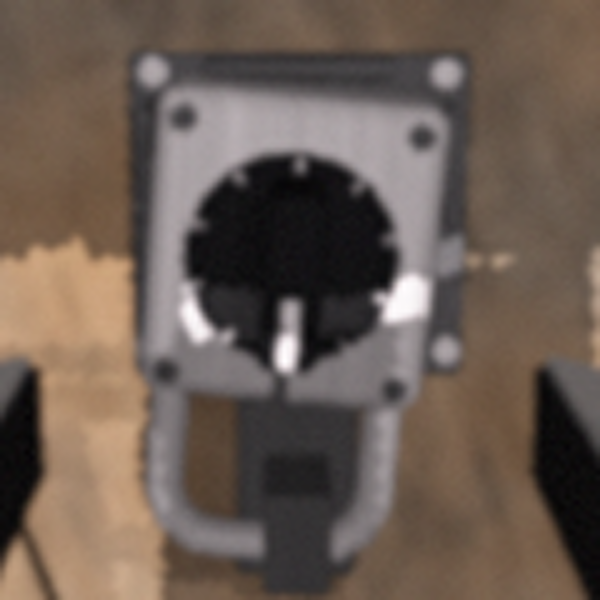

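```bash
python3 - <<'E'
from h import *
o={"ee_pos":np.array([.5146,-.0966,.1442]),"eef_rot":[-3.142,-.004,-.328]}
c=cam("wrist",o); f=lambda p:((p[0]+.5)/5-.5+200,(p[1]+.5)/5-.5+140)
P=np.array([plane(c,f(p),.034) for p in ((183,117),(422,136),(167,372),(392,390))])
d=P[0]+P[1]-P[2]-P[3]; e=P[0]+P[2]-P[1]-P[3]
print("c",P.mean(0),np.arctan2(d[1],d[0]),np.arctan2(-e[0],e[1]),np.linalg.norm(d)/2,np.linalg.norm(e)/2)
B=[plane(c,f(p),.014) for p in ((152,72),(447,72),(447,352))]
v=B[0]-B[1];w=B[1]-B[2];print("hasp yaw",np.arctan2(-v[0],v[1]),np.arctan2(w[1],w[0]))
D=plane(c,f((293,252)),.0395);Pt=plane(c,f((286,355)),.0415);rib=plane(c,f((281,383)),.036)
for n,q in(("ptr",Pt),("rib",rib)):
    v=q-D;print(n,q,np.arctan2(-v[1],-v[0]),np.linalg.norm(v))
print("disc",D)
L=[plane(c,f(p),.020) for p in ((149,430),(399,430),(149,480),(397,480))]
print("legs out",L,"w",np.linalg.norm(L[0]-L[1]))
t=np.array([np.cos(-.33),np.sin(-.33)])
for q in L: print((q[:2]-P.mean(0)[:2])@t,(q[:2]-P.mean(0)[:2])@[-t[1],t[0]])
bow=plane(c,f((210,552)),.02);print("bow",(bow[:2]-P.mean(0)[:2])@t)
lip=plane(c,f((298,590)),.033);lip0=plane(c,f((298,495)),.033);print("keeper lip",lip,(lip[:2]-P.mean(0)[:2])@t,(lip0[:2]-P.mean(0)[:2])@t)
E
```

```text
c [ 0.51387573 -0.09541412  0.034     ] -0.41489358642421653 -0.4089971468091028 0.05704691383855623 0.05065159136867637
hasp yaw -0.32747935278817375 -0.3013512085795782
ptr [ 0.49521047 -0.08794864  0.0415    ] -0.39445986740101713 0.02246074190337692
rib [ 0.48785895 -0.08427095  0.036     ] -0.41310262729761316 0.030776820529120612
disc [ 0.51586395 -0.09654623  0.0395    ]
legs out [array([ 0.4819067 , -0.04934799,  0.02      ]), array([ 0.46300721, -0.10502238,  0.02      ]), array([ 0.47012686, -0.0450439 ,  0.02      ]), array([ 0.45121614, -0.10075739,  0.02      ])] w 0.05879479839725654
-0.045171454482524825 0.03322116442945261
-0.04501028160272075 -0.025573413057564484
-0.05771039341888096 0.03347583921473007
-0.05754716655584292 -0.025359368524267567
bow -0.07611598145601953
keeper lip [ 0.43811174 -0.07144876  0.033     ] -0.07944174667884789 -0.05593149030055063
```

The pointer (−0.394) and rib (−0.413) agree within 0.02 rad, and the dial is at its 0 notch. The leg width measures 58.8 mm against the nominal 59. The body has turned 0.08 rad within its play. Next is the shackle grip, at about (0.467, −0.079), yaw −0.34, z 4 mm.

```bash
python3 rel.py .4668 -.079 .10 -0.34
```

```text
8.1 [ 0.514  -0.0965  0.1429] [ 3.141e+00 -2.000e-03 -3.280e-01] q6 1.643 F [-0.2  0.  -0.1] w 0.0722414546814675
lin [-50.4  -1.3  42.8] turn [ 0.    -0.002  0.012]
```

>>> play_rows([
  {"claw": 1,"linear": [-30,-1,10],"turn": [0,-0.002,0.012]},
  {"claw": 1,"linear": [-50.4,-1.3,40],"turn": [0,-0.002,0.012]},
  {"claw": 1,"linear": [-50.4,-1.3,42.8],"turn": [0,-0.002,0.012]},
  {"claw": 1,"linear": [-50.4,-1.3,42.8],"turn": [0,-0.002,0.012]},
  {"claw": 1,"linear": [-50.4,-1.3,42.8],"turn": [0,-0.002,0.012]},
])

```text
time_s: 8.72
ee_pos: [0.4677, -0.0793, 0.1006]
eef_rot: [3.142, -0.001, -0.34]
force: [-0.4, 0.0, 1.1]
grip_width: 0.0938
```

```bash
python3 rel.py .4668 -.079 .004 -0.34;python3 - <<'E'
from h import *
snap("wrist","w5",1.5)
E
```

```text
8.725 [ 0.4677 -0.0793  0.1006] [ 3.142e+00 -1.000e-03 -3.400e-01] q6 1.666 F [-0.4  0.   1.1] w 0.09379916895559923
lin [-1.  -0.  96.6] turn [ 0.    -0.001 -0.   ]
```

View pics/w5.png

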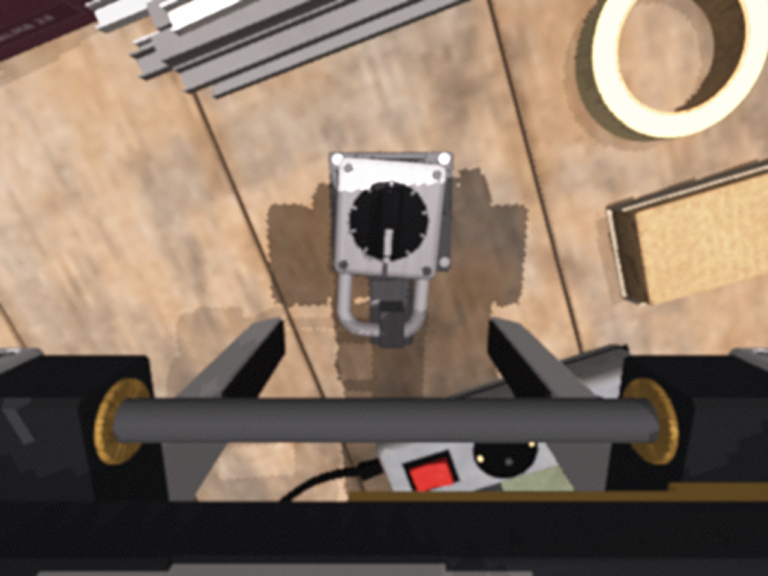

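```bash
python3 - <<'E'
from h import *
o=get_obs();c=cam("wrist",o)
Rt=R.from_euler('xyz',o["eef_rot"])
for z in (0,.04):
  for p in ((455,395),(625,345)):
    q=plane(c,(p[0]/1.5,p[1]/1.5),z); print(z,q.round(3),"tool",(Rt.inv().apply(q-o["ee_pos"])*1000).round())
# opposing strip view from side/scene cameras: strip's top far corners
for n,p in (("scene",(240+115,160+36)),("side",(200+124,140+28))): print(n,plane(cam(n),p,.04).round(3))
E
```

```text
0 [ 0.373 -0.099  0.   ] tool [-83.  50. 100.]
0 [ 0.37  -0.227  0.   ] tool [-43. 172. 100.]
0.04 [ 0.395 -0.099  0.04 ] tool [-61.  43.  60.]
0.04 [ 0.393 -0.209  0.04 ] tool [-27. 147.  60.]
scene [ 0.362 -0.207  0.04 ]
side [ 0.368 -0.212  0.04 ]
```

The strip lies more than 45 mm behind the fingers, so it is clear to descend.

>>> play_rows([
  {"claw": 1,"linear": [-1,0,40],"turn": [0,0,0]},
  {"claw": 1,"linear": [-1,0,75],"turn": [0,0,0]},
  {"claw": 1,"linear": [-1,0,92],"turn": [0,0,0]},
  {"claw": 1,"linear": [-1,0,96],"turn": [0,0,0]},
  {"claw": 1,"linear": [-1,0,96],"turn": [0,0,0]},
])

```text
time_s: 9.4
ee_pos: [0.4671, -0.0791, 0.0051]
eef_rot: [-3.142, -0.002, -0.34]
force: [-0.8, 0.9, -0.6]
grip_width: 0.0937
```

>>> play_rows([
  {"claw": 0.7,"linear": [0,0,0],"turn": [0,0,0]},
  {"claw": 0.55,"linear": [0,0,0],"turn": [0,0,0]},
  {"claw": 0.5,"linear": [0,0,0],"turn": [0,0,0]},
  {"claw": 0.5,"linear": [0,0,0],"turn": [0,0,0]},
  {"claw": 0.5,"linear": [0,0,0],"turn": [0,0,0]},
], force=20)

```text
time_s: 10.02
ee_pos: [0.4672, -0.0791, 0.0052]
eef_rot: [-3.141, -0.002, -0.34]
force: [0.0, 0.3, 1.9]
grip_width: 0.0583
```

```bash
python3 rel.py .4668 -.079 .004 -0.34
```

```text
10.025 [ 0.4672 -0.0791  0.0052] [-3.141e+00 -2.000e-03 -3.400e-01] q6 1.666 F [0.  0.3 1.9] w 0.05827659894193582
lin [-0.4  0.1  1.2] turn [-0.    -0.002  0.   ]
```

The legs are gripped at 58.3 mm. I pull along −x.

>>> play_rows([
  {"claw": 0.4,"linear": [0,0,0],"turn": [0,0,0]},
  {"claw": 0.4,"linear": [-4,0,0],"turn": [0,0,0]},
  {"claw": 0.4,"linear": [-8,0,0],"turn": [0,0,0]},
  {"claw": 0.4,"linear": [-12,0,0],"turn": [0,0,0]},
  {"claw": 0.4,"linear": [-16,0,0],"turn": [0,0,0]},
  {"claw": 0.4,"linear": [-19,0,0],"turn": [0,0,0]},
  {"claw": 0.4,"linear": [-21,0,0],"turn": [0,0,0]},
], force=30)

```text
time_s: 10.9
ee_pos: [0.4473, -0.072, 0.0052]
eef_rot: [-3.141, -0.002, -0.34]
force: [4.4, 2.3, -1.0]
grip_width: 0.0578
```

>>> play_rows([
  {"claw": 0.4,"linear": [-2,0,0],"turn": [0,0,0]},
  {"claw": 0.4,"linear": [-3,0,0],"turn": [0,0,0]},
  {"claw": 0.4,"linear": [-4,0,0],"turn": [0,0,0]},
])

```text
time_s: 11.28
ee_pos: [0.4451, -0.0712, 0.0056]
eef_rot: [-3.141, -0.006, -0.34]
force: [16.0, -3.4, -8.4]
grip_width: 0.0576
```

Travel is 23.5 mm, ending against a stop at 16 N. I release, rise, and look.

>>> play_rows([
  {"claw": 0.65,"linear": [0,0,0],"turn": [0,0,0]},
  {"claw": 0.9,"linear": [0,0,0],"turn": [0,0,0]},
  {"claw": 1,"linear": [0,0,0],"turn": [0,0,0]},
  {"claw": 1,"linear": [0,0,-40],"turn": [0,0,0]},
  {"claw": 1,"linear": [0,0,-95],"turn": [0,0,0]},
  {"claw": 1,"linear": [40,0,-140],"turn": [0,0,0]},
  {"claw": 1,"linear": [48,0,-140],"turn": [0,0,0]},
  {"claw": 1,"linear": [48,0,-140],"turn": [0,0,0]},
])

```text
time_s: 12.28
ee_pos: [0.4889, -0.0869, 0.1447]
eef_rot: [-3.141, -0.004, -0.34]
force: [-0.1, 1.2, -0.9]
grip_width: 0.0943
```

```bash
python3 rel.py .514 -.0965 .12 -0.33;python3 - <<'E'
from h import *
snap("wrist","w6",5,(190,110,330,230))
E
```

```text
12.275 [ 0.4889 -0.0869  0.1447] [-3.141 -0.004 -0.34 ] q6 1.661 F [-0.1  1.2 -0.9] w 0.09430412881955609
lin [26.8  0.7 24.8] turn [-0.    -0.004 -0.01 ]
```

View pics/w6.png

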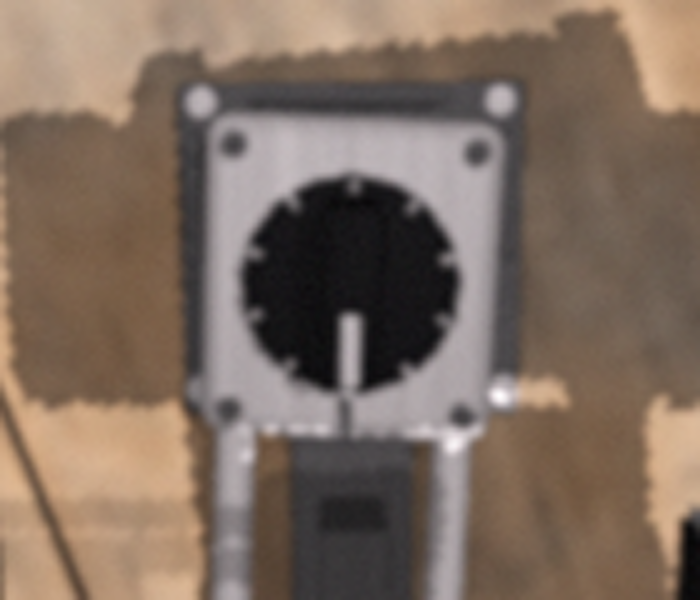

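```bash
python3 - <<'E'
from h import *
o={"ee_pos":np.array([.4889,-.0869,.1447]),"eef_rot":[-3.141,-.004,-.34]}
c=cam("wrist",o); f=lambda p:((p[0]+.5)/5-.5+190,(p[1]+.5)/5-.5+110)
P=np.array([plane(c,f(p),.034) for p in ((233,145),(477,152),(228,408),(462,415))])
d=P[0]+P[1]-P[2]-P[3]; e=P[0]+P[2]-P[1]-P[3]
print("c",P.mean(0),np.arctan2(d[1],d[0]),np.arctan2(-e[0],e[1]))
im=cv2.imread("pics/w6_raw.png")
cv2.imwrite("pics/w6b.png",cv2.resize(im[170:290,200:320],None,fx=5,fy=5,interpolation=cv2.INTER_CUBIC))
E
```

```text
c [ 0.51301873 -0.09638053  0.034     ] -0.37531668354694286 -0.3687606441291461
```

View pics/w6b.png

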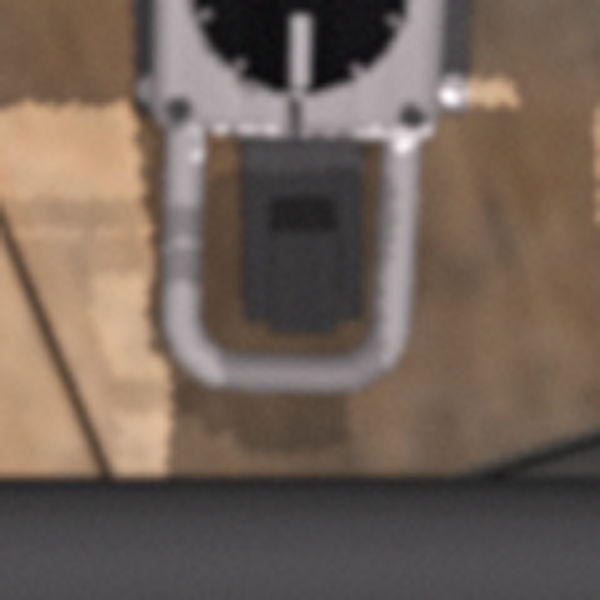

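The shackle is fully out: the bow (row ~370) is clear beyond the keeper lip end (row ~325). Now I grip the dial bar at (0.5130, −0.0964), yaw −0.37.

```bash
python3 rel.py .5132 -.0965 .0425 -0.37
```

```text
12.325 [ 0.4884 -0.0867  0.1443] [-3.141e+00 -3.000e-03 -3.400e-01] q6 1.661 F [ 0.5 -0.2 -0.5] w 0.09402327380381456
lin [ 26.3   1.  101.9] turn [-0.    -0.003  0.03 ]
```

>>> play_rows([
  {"claw": 1,"linear": [26,1,15],"turn": [0,-0.003,0.03]},
  {"claw": 0.6,"linear": [26.3,1,40],"turn": [0,-0.003,0.03]},
  {"claw": 0.4,"linear": [26.3,1,70],"turn": [0,-0.003,0.03]},
  {"claw": 0.4,"linear": [26.3,1,92],"turn": [0,-0.003,0.03]},
  {"claw": 0.4,"linear": [26.3,1,101],"turn": [0,-0.003,0.03]},
  {"claw": 0.4,"linear": [26.3,1,101.5],"turn": [0,-0.003,0.03]},
  {"claw": 0.4,"linear": [26.3,1,101.5],"turn": [0,-0.003,0.03]},
])

```text
time_s: 13.2
ee_pos: [0.5134, -0.0965, 0.0436]
eef_rot: [-3.141, -0.001, -0.37]
force: [-0.6, -0.9, -0.1]
grip_width: 0.0391
```

>>> play_rows([
  {"claw": 0.2,"linear": [0,0,0],"turn": [0,0,0]},
  {"claw": 0,"linear": [0,0,0],"turn": [0,0,0]},
  {"claw": 0,"linear": [0,0,0],"turn": [0,0,0]},
  {"claw": 0,"linear": [0,0,0],"turn": [0,0,0]},
  {"claw": 0,"linear": [0,0,0],"turn": [0,0,0]},
  {"claw": 0,"linear": [0,0,-3],"turn": [0,0,0]},
  {"claw": 0,"linear": [0,0,-6],"turn": [0,0,0]},
], force=45)

```text
time_s: 14.08
ee_pos: [0.5131, -0.0966, 0.0493]
eef_rot: [3.141, -0.0, -0.37]
force: [0.4, -3.6, -6.1]
grip_width: 0.0116
```

>>> play_rows([
  {"claw": 0,"linear": [0,0,-6],"turn": [0,0,0]},
  {"claw": 0,"linear": [0,0,-14],"turn": [0,0,0]},
  {"claw": 0,"linear": [0,0,-24],"turn": [0,0,0]},
  {"claw": 0,"linear": [0,0,-36],"turn": [0,0,0]},
  {"claw": 0,"linear": [0,0,-50],"turn": [0,0,0]},
  {"claw": 0,"linear": [0,0,-66],"turn": [0,0,0]},
  {"claw": 0,"linear": [0,0,-80],"turn": [0,0,0]},
  {"claw": 0,"linear": [0,0,-90],"turn": [0,0,0]},
])

```text
time_s: 15.08
ee_pos: [0.5132, -0.0966, 0.1404]
eef_rot: [-3.142, -0.001, -0.37]
force: [0.4, 0.5, -4.0]
grip_width: 0.0115
```

```bash
python3 rel.py .5131 -.0965 .243 -0.37;python3 - <<'E'
from h import *
o,a=snap("scene","s7",5,(240,130,390,240)); 
E
```

```text
15.075 [ 0.5132 -0.0966  0.1404] [-3.142e+00 -1.000e-03 -3.700e-01] q6 1.685 F [ 0.4  0.5 -4. ] w 0.011487956761399102
lin [-1.000e-01 -1.000e-01 -1.026e+02] turn [-0.    -0.001  0.   ]
```

View pics/s7.png

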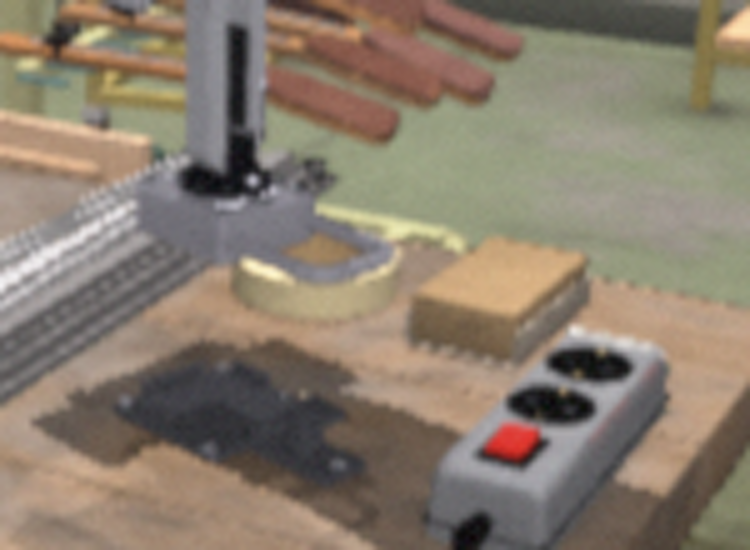

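The lock is off the hasp, level, with its shackle out. I raise it another 100 mm.

>>> play_rows([
  {"claw": 0,"linear": [0,0,-12],"turn": [0,0,0]},
  {"claw": 0,"linear": [0,0,-28],"turn": [0,0,0]},
  {"claw": 0,"linear": [0,0,-46],"turn": [0,0,0]},
  {"claw": 0,"linear": [0,0,-64],"turn": [0,0,0]},
  {"claw": 0,"linear": [0,0,-80],"turn": [0,0,0]},
  {"claw": 0,"linear": [0,0,-92],"turn": [0,0,0]},
  {"claw": 0,"linear": [0,0,-100],"turn": [0,0,0]},
  {"claw": 0,"linear": [0,0,-100],"turn": [0,0,0]},
])

```text
time_s: 16.12
ee_pos: [0.5135, -0.0967, 0.2416]
eef_rot: [-3.141, -0.003, -0.37]
force: [-0.3, -0.3, -3.3]
grip_width: 0.0113
```

>>> play_rows([
  {"claw": 0,"linear": [0,0,0],"turn": [0,0,0]},
  {"claw": 0,"linear": [0,0,0],"turn": [0,0,0]},
  {"claw": 0,"linear": [0,0,0],"turn": [0,0,0]},
  {"claw": 0,"linear": [0,0,0],"turn": [0,0,0]},
])

```text
time_s: 16.62
ee_pos: [0.5135, -0.0967, 0.2415]
eef_rot: [-3.141, -0.003, -0.37]
force: [-0.6, -0.1, -4.2]
grip_width: 0.0113
```

```bash
python3 rel.py .5131 -.0965 .243 -0.37;python3 - <<'E'
from h import *
snap("side","d8",5,(220,90,340,200)); snap("wrist","w8",1.5)
print(get_obs()["joint_vel"].round(4))
E
```

```text
16.625 [ 0.5135 -0.0967  0.2415] [-3.141e+00 -3.000e-03 -3.700e-01] q6 1.685 F [-0.6 -0.1 -4.2] w 0.01128570918427811
lin [-0.4 -0.  -1.5] turn [-0.    -0.003  0.   ]
[ 0.0002 -0.0012 -0.0013 -0.0008 -0.0016  0.0012]
```

View pics/d8.png

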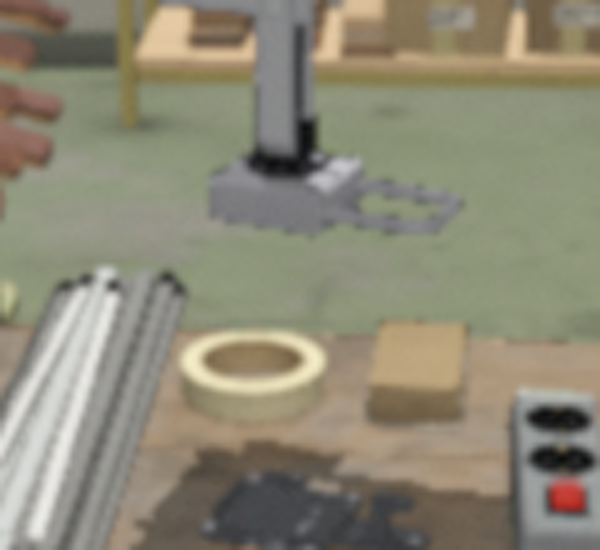

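View pics/w8.png

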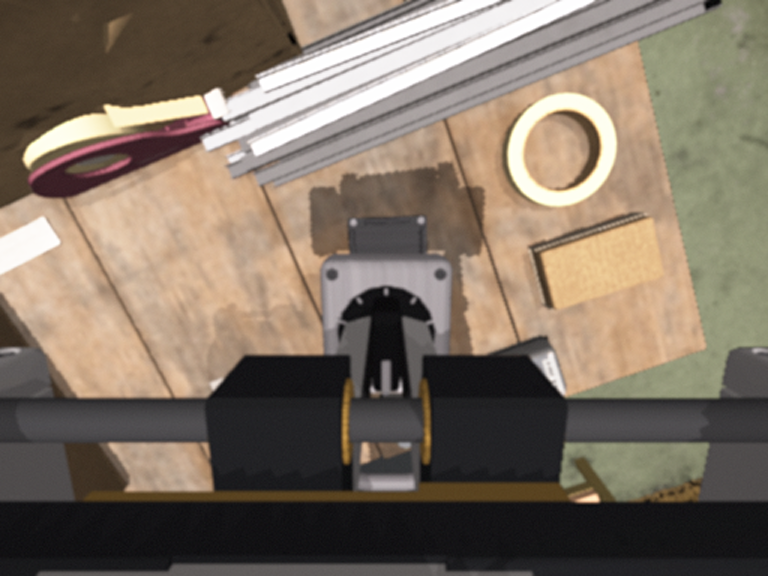

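The lock is held level, with dial up and shackle out. The underside is at about 0.20 m: the TCP rose 198 mm from the seated grip. The screw spacing in the wrist view puts the body top about 0.19 m below the camera, or z ≈ 0.23 m, which agrees. The arm is still, so I hand in.

```bash
python3 -c "
from station import hand_in
print(hand_in())"
```

```text
the job is handed in; nothing more can be done
None
```

The padlock is open and off the hasp, and the job was handed in at about 16.7 s with the lock still in the gripper. No verdict was reported, so the points below are my own measurements.

**What I did:**
- **Dial:** I turned it clockwise by about 2.51 rad, from the fourth notch to 0. After letting go, the pointer agreed with the index rib to within 0.02 rad.
- **Shackle:** I gripped the legs at 58.3 mm and pulled 23.5 mm until it met its stop. A picture then showed the bow clear of the keeper lip.
- **Lift:** I gripped the dial bar at 45 N and lifted the lock straight up.

**Last checks:**
- **Held and still:** the grip reads 11.3 mm on the bar, with about 4 N of lock weight at the wrist and joint speeds near zero.
- **Height:** the underside is about 0.20 m above the bench. I got this from the tool's rise, and the screw spacing in the wrist picture agrees.
- **Pose:** the lock is level with the dial up, and the shackle is still out in the side view.
- **Other things:** the tape and sanding block look unmoved in the last pictures. I did not locate the try square separately, but the arm touched nothing but the lock.

One disagreement: the lock body turned about 0.08 rad in the hasp's play while I turned the dial. I measured it again before each later grasp, and it caused no trouble.

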